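Eject a sample vial and trap it on the chute

ROBOT

A 6-joint arm with a two-finger parallel gripper is mounted at the origin on the work surface. World frame = base frame: x ahead of the robot, y to its left, z up, the work surface at z = 0. Lengths are in m, angles in rad, forces in N, time in s.
With the tool pointing down it reaches from about 0.35 to 0.775 m from the base axis. Payload 7.3 kg.
Tool frame: the origin (TCP) lies on the centre line of the jaws, within the pads' length; the fingertips stand 17 mm ahead of it and the grasp point (between the pads) lies 2 mm behind it (robot.tip_extent is the distance from the TCP to the fingertips, in m); z points along the fingers, y is the line along which they close (so a half turn about z gives the same grasp; the last joint's range is limited). The gripper opens to 92 mm and grips with 3 to 60 N. Pads are 19 mm wide; open, the fingers measure 130 mm over their backs; the gripper's body (75 mm by 190 mm) begins 47 mm behind the grasp point.
Start: joints at [-1.493, 0.342, 1.524, -0, 1.275, -0.146], TCP at [0.117, -0.512, 0.244] pointing down, gripper open.
Joint ranges: [-2.53, 2.53], [-0.77, 2.02], [0.04, 2.7], [-1, 4.14], [0.28, 2.66], [-3.11, 3.11]. Speed limits (rad/s): [2.57, 2.57, 3.14, 3.14, 3.14, 3.14].

INTERFACE

Orientations are given as [roll, pitch, yaw] about the fixed x, y, z axes, in that order (R = Rz(yaw) Ry(pitch) Rx(roll)).
In Python, from cell import robot gives the robot as it stands.
- The arm moves only by the tool step_arm, never from a script. Its argument "motion" is a list of rows, each a list of 2 entries, a list of its own where there are three numbers: the shift along the tool's x, y, z in units of 60 mm (1.0 is 60 mm), then the turn about the tool's z in rad. In form: [[[x, y, z], spin], ...]. A call has 1 to 10 rows; each row is the pose to reach, as a shift and turn from the pose commanded when the call began, along the tool's axes at that moment; what a row does not reach only later rows make up. A row lasts 1/8 s, in which the tool goes at most 62.5 mm and 10.7 degrees, less where a joint would pass 70% of its speed; a pose out of reach is approached as far as the arm can. A call with a gripper value outside its range is refused whole. "hand" is the closure in counts, from 0 (fully open) to 255 (shut), set as the call begins (left out, the last holds). The fingers move at their own pace and stop on an object; "squeeze" is the grip in N (left out, the last holds). Time passes only in rows, so rows that repeat a pose let the fingers close. It gives the time, the measured TCP pose, the force, the opening and the grip force at its end, in the units of the state.
- robot.observe(): the state, without advancing time (a new reading comes with each control period).
- robot.read_camera(name): name is "scene" or "top" or "wrist"; returns a dict with "pixels" (420x560x3 uint8, red, green, blue), "intrinsics" (3x3 intrinsics, pixels), "xyz" and "rotation" of the camera in the world; the wrist camera has in their place "T_tool_cam" (4x4, takes a point from camera to tool coordinates, whose origin is the TCP and whose axes are the flange's). Camera axes: x right, y up, looking along -z (the intrinsics and any distortion apply to the point x, -y, -z); pixel columns grow to the right and rows downward; lengths in m; the calibration is good to about 2 mm. A picture is of the moment at which its call begins: read the wrist's pose just before it. There is no depth.
- robot.hand_in(): hands the job in; it is judged then, once.
The state is a dict: "time": time; "qpos": joint angles; "qvel": joint speeds; "joint_efforts": joint torques, N m; "tool_pos": TCP position; "tool_rot": TCP orientation; "contact_force": force on the tool from outside, world axes, zero at the start; "torque": the same for the moment, N m; "opening": finger opening in m; "grip_force": force on a finger pad.
Only numpy, scipy, OpenCV 4.12 (cv2) and the standard library are available. Lean on these libraries where they do the work, as an engineer would, in place of code of your own. Each camera call takes 0.05 s, during which the arm holds its last target. There are 200 camera calls.

TASK

Press the ejector key of the vial unloader fully down with one fingertip so that the lying vial pops out of its pocket, and stop it on the sloping chute with the other finger before it rolls down into the discard tray. Only touch the vial, gently: do not pinch it, lift it or carry it, and leave the other glassware and things where they stand. Finish while holding: one finger still keeping the key down, the vial lying on the chute at rest against the other finger.

Things in the scene. Friction and masses are not known exactly. Their poses are not given: they have to be found in the camera images.
- unloader: Fixed vial unloader. Origin on the bench under the chute's middle line; y = horizontal direction the vial rolls, x across, z up. Along y, mm: white housing 100 wide, 104 tall (-174 to -74); vial pocket between white cheeks 76 tall (-74 to -44); aluminium chute (-45 to 103); grey discard tray 120 wide, 30 tall (122 to 222). Key and its white block (-83 to -33 in x) stand on the -x side.
- chute: Aluminium channel the vial rolls down, fixed. Origin mid upper edge on the floor surface, at unloader (0, -45, 62) mm; y runs 10 degrees downhill along the floor, z is the floor's normal, x across as the unloader's. Floor 54 mm wide, 150 mm long; walls 4 mm thick, 12 mm above the floor. The discard tray lies beyond the lower end. Beside the key's middle the floor is 52 mm above the bench.
- key_top (a point): Centre of the top of the ejector key: grey, flat, 34 mm (x) by 40 mm (y), beside the chute, at unloader (-56, 10, 74) mm when up: 56 mm from the chute's middle line, 55 mm beyond the pocket. It goes straight down 14 mm to 60 mm above the bench; a second fingertip at that height over the chute's middle then stands about 8 mm above the chute floor, low enough to stop the vial.
- eject_key (a joint): Key travel in m: 0 up, 0.014 fully down. A spring returns it: 2 N at the top, 5 N at the bottom. It raises a lifter under the vial by the same amount; the vial rolls out at about 0.011, then runs down the whole chute in about a second. When released the key rises again.
- vial: Vial to eject: glass, diameter 22.5 mm, 46 mm long with aluminium crimp cap, 24 to 42 g, lying across the chute (axis along the unloader's x). Origin on its axis, half-way along. Starts in the pocket, axis about 11 mm behind the chute's upper edge and 2 mm above it. A good place to stop it: axis 5 to 138 mm down the chute, lying on the floor.
- spent_vial: Same kind of vial, lying in the discard tray; leave alone. Origin at its middle.
- spare_vial_a: Same kind of vial standing on the bench beside the housing on the key's side, 46 mm tall; leave alone. Origin under its foot.
- spare_vial_b: Same kind of vial standing on the bench on the other side of the chute, 46 mm tall; leave alone. Origin under its foot.
- beaker: Glass beaker, diameter 68 mm, 75 mm tall, beside the housing on the side away from the key; leave alone. Origin under its foot.
- reagent: Amber jar with black cap, diameter 56 mm, 110 mm tall; leave alone. Origin under its foot.
- spatula: Steel spatula 170 mm long lying on the bench; leave alone. Origin under its middle.
There are look-alikes about, which are no part of the job. What is shaped like the vial but orange or yellow is not meant.

How it is judged:
On the way, in this order (a step that is already met when the one before it is completed fails the run):
1. the ejector key is pressed (value of joint eject_key above 0.005 m).
2. the popped vial lies on the chute against a finger, the key still down (value of joint eject_key above 0.009 m and y of vial in the frame of chute between 0.005 and 0.138 m and z of vial in the frame of chute between 0.006 and 0.018 m and x of vial in the frame of chute between -0.02 and 0.02 m and contact force between the fingers and vial above 0.005 N), for 0.3 s.
At the end, for the whole second after the job is handed in: The key is held at least 10 mm down; the vial lies at rest (under 20 mm/s) on the chute floor (axis 6 to 18 mm above the floor, within 20 mm of the middle line, 5 to 138 mm down from the upper edge) and touches a finger (all of step 2 and linear speed of vial below 0.02 m/s and value of joint eject_key above 0.01 m); the arm keeps its last pose, push and grip.
It fails at once if the vial is lifted (axis over 35 mm above the chute floor's plane) (z of vial in the frame of chute above 0.035 m).
It fails at once if the vial rolls away off the end of the chute (y of vial in the frame of chute above 0.14 m).
It fails at once if the vial is squeezed or pressed with more than 10 N (contact force between the fingers and vial above 10 N).
It fails at once if another thing is moved by more than 30 mm (distance of any of spare_vial_a, spare_vial_b, beaker, spent_vial, reagent, spatula from where it was at the start of the episode above 0.03 m).
It also fails if it takes over 32 s, if anything falls off the work surface, if the arm or the gripper's body presses on something with over 40 N, if the wrist force passes 120 N, or if a joint passes its speed limit or range.

## Working session

There is one attempt and no reset: what is moved stays moved. The work goes in short steps, Python scripts to look and compute and a tool call to move; the robot and the scene stay as the last step left them, time stands still between calls to the robot, and variables do not carry over. Pictures are saved under pics/ and viewed, at most 10 in all, crops included, and the job is handed in when it is done.

Besides the shell and the picture viewer there is one more tool, called after "Request:" as name(argument=value, ...), one argument or row to a line, values as JSON. step_arm: Moves the arm, as the interface text tells. Its arguments: {"type":"object","properties":{"motion":{"type":"array"},"hand":{"type":"number"},"squeeze":{"type":"number"}},"required":["motion"]}

```bash
mkdir -p pics; ls; python3 - <<'E'
from cell import robot
import cv2,json
s=robot.observe();print(s)
import numpy as np
for n in("scene","top"):
    c=robot.read_camera(n);cv2.imwrite(f"pics/{n}0.png",c["pixels"][...,::-1]);print(n,c["intrinsics"],c["xyz"],c["rotation"],[k for k in c])
    np.savez(f"{n}0.npz",K=c["intrinsics"],t=c["xyz"],R=c["rotation"])
E
```

```text
pics
{'time': 0.0, 'qpos': array([-1.49299353e+00,  3.42722833e-01,  1.52501116e+00, -4.54457064e-05,
        1.27538723e+00, -1.46005687e-01]), 'qvel': array([ 0.00211615,  0.00023119,  0.00320729,  0.00039666, -0.0004905 ,
       -0.00033057]), 'joint_efforts': array([ 1.43418401e-03, -4.31243527e+01, -2.44214058e+01,  7.17248465e-02,
        5.59552631e-02, -1.12415837e-04]), 'tool_pos': array([ 0.11649722, -0.51152444,  0.24304693]), 'tool_rot': array([-3.14007403e+00, -1.79392475e-04,  2.23821615e-01]), 'contact_force': array([ 0.2961541 ,  0.21090026, -0.08218544]), 'torque': array([-0.03699154,  0.00398116, -0.0378936 ]), 'grip_force': 0.0, 'opening': 0.09208238133636881}
scene [[477.61810224   0.         284.40002506]
 [  0.         477.61810224 204.58426912]
 [  0.           0.           1.        ]] [ 1.03235108 -0.54446449  0.83192355] [ 0.80646801 -0.00593077  0.72548857] ['pixels', 'intrinsics', 'xyz', 'rotation']
top [[387.36995285   0.         283.17033051]
 [  0.         387.36995285 207.20363875]
 [  0.           0.           1.        ]] [0.43581371 0.06137131 1.13639074] [ 7.71501323e-02 -1.03600162e-03 -1.58845441e+00] ['pixels', 'intrinsics', 'xyz', 'rotation']
```

View pics/scene0.png

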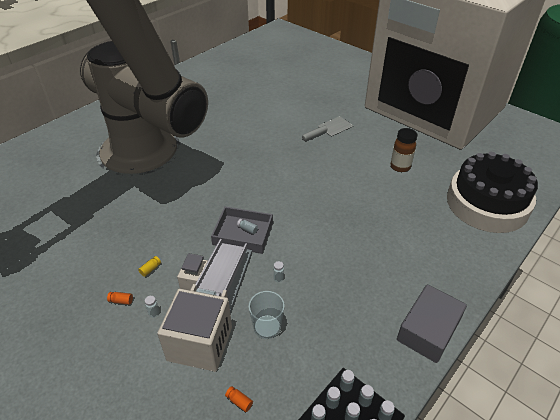

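View pics/top0.png

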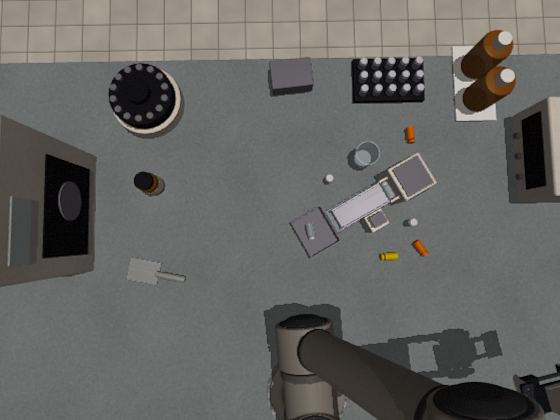

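The top view shows the housing at (412,177), the chute from about (388,190) to (335,215), the key at (375,220) and the tray at (315,230). Vial candidates:
- The lying vial at about (388,190), in the pocket between housing and chute. This one fits.
- The spent vial in the tray at (311,232).
- Standing spares at (328,179) and (412,222).
- Orange and yellow decoys at (410,134), (420,248) and (389,256).

I'll confirm with an enlarged crop.

```bash
python3 - <<'E'
import cv2,numpy as np
a=cv2.imread("pics/top0.png")[140:270,280:450]
cv2.imwrite("pics/topc.png",cv2.resize(a,None,fx=4.6,fy=4.6,interpolation=cv2.INTER_CUBIC))
a=cv2.imread("pics/scene0.png")[195:375,145:300]
cv2.imwrite("pics/scenec.png",cv2.resize(a,None,fx=3.3,fy=3.3,interpolation=cv2.INTER_CUBIC))
E
```

```text
(no output)
```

View pics/topc.png

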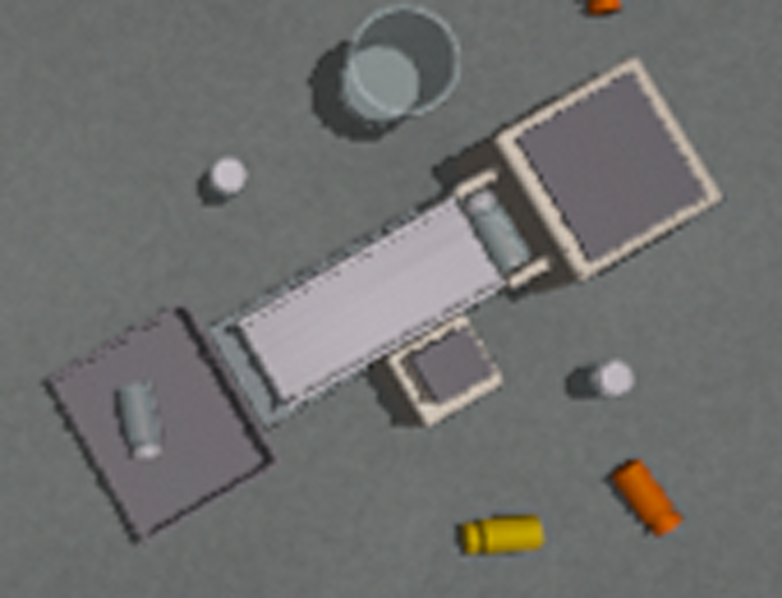

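View pics/scenec.png

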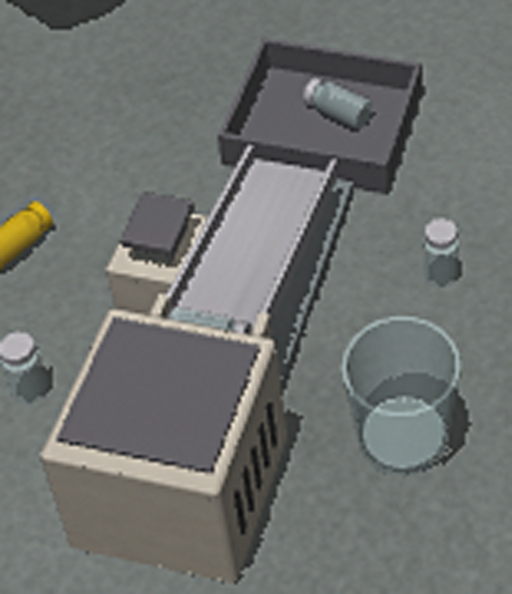

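The crops confirm it: the vial lies in the pocket at top-crop (497,230), and the key top is at (452,368). Next I'll fit the unloader pose from corners in both views.

```bash
cat > h.py <<'E'
import numpy as np
from scipy.spatial.transform import Rotation as Ro
def project(c,P):
    p=(np.asarray(P)-c["t"])@Ro.from_euler("xyz",c["R"]).as_matrix()
    p=p*[1,-1,-1]; q=p@c["K"].T
    return q[:,:2]/q[:,2:]
def world(u,P):
    c,s=np.cos(u[2]),np.sin(u[2]);P=np.asarray(P,float)
    return np.c_[u[0]+c*P[:,0]-s*P[:,1],u[1]+s*P[:,0]+c*P[:,1],P[:,2]]
E
python3 - <<'E'
from h import *
from scipy.optimize import least_squares
T=np.load("top0.npz");S=np.load("scene0.npz")
t=np.array([[637,60,50,-174,104],[720,195,-50,-174,104],[582,278,-50,-74,104],[498,137,50,-74,104],
[180,308,60,122,30],[272,461,-60,122,30],[137,540,-60,222,30],[45,382,60,222,30],
[408,358,-39,30,74],[468,330,-39,-10,74],[497,372,-73,-10,74],[437,405,-73,30,74]],float)
s=np.array([[113,313,-50,-74,104],[273,345,50,-74,104],[217,492,50,-174,104],[43,460,-50,-174,104],
[145,193,-73,30,74],[193,202,-39,30,74],[122,243,-73,-10,74],[160,258,-39,-10,74],
[265,42,-60,222,30],[422,65,60,222,30],[388,190,60,122,30],[220,138,-60,122,30]],float)
t[:,:2]=(t[:,:2]+.5)/4.6-.5+[280,140]; s[:,:2]=(s[:,:2]+.5)/3.3-.5+[145,195]
def f(u,d): return [(project(C,world(u,a[:,2:]/1e3))-a[:,:2]) for C,a in d]
def fit(d): return least_squares(lambda u:np.concatenate(f(u,d)).ravel(),[.5,-.1,1.],loss="soft_l1").x
for d in ([(T,t)],[(S,s)],[(T,t),(S,s)]):
    u=fit(d);print(u.round(4))
print(np.concatenate(f(u,[(T,t),(S,s)])).round(1).tolist())
np.save("u.npy",u)
print(world(u,[[-28,10,0],[-28e-3,10e-3,0]]))
E
```

```text
[ 0.5343 -0.181   0.505 ]
[ 0.5394 -0.1842  0.503 ]
[ 0.5369 -0.1825  0.5027]
[[0.8, -2.7], [2.1, -0.3], [0.3, 0.1], [-0.7, -1.3], [1.1, -3.3], [2.3, -0.1], [1.3, 0.3], [0.2, -2.0], [0.2, -1.0], [-0.4, -2.1], [-0.3, -0.5], [0.2, -0.4], [-1.6, -3.5], [1.2, -3.2], [0.2, 0.2], [-2.4, -1.9], [-0.5, -0.3], [0.5, -0.2], [-0.8, -0.6], [3.7, -2.2], [-0.5, -1.0], [0.2, -0.0], [-0.2, -7.0], [-0.5, -0.2]]
[[-28.81691504  -4.91038683   0.        ]
 [  0.50755204  -0.18719787   0.        ]]
```

Request:
step_arm(
  motion=[
    [[0.5,-0.25,0.05],-0.18],
    [[1.3,-0.65,0.1],-0.36],
    [[2.1,-1.05,0.2],-0.54],
    [[2.9,-1.45,0.3],-0.72],
    [[3.7,-1.85,0.4],-0.9],
    [[4.5,-2.25,0.5],-1.08],
    [[5.3,-2.65,0.55],-1.26],
    [[6.1,-3.05,0.6],-1.44],
    [[6.9,-3.45,0.65],-1.62],
    [[7.55,-3.82,0.7],-1.8],
  ],
  hand=152,
  squeeze=20,
)

```text
time: 1.35
tool_pos: [0.5086, -0.1863, 0.2012]
tool_rot: [-3.141, -0.0, 2.03]
contact_force: [-0.3, -1.0, 0.1]
opening: 0.0369
grip_force: 0.0
```

Request:
step_arm(
  motion=[
    [[0,0,0],-0.05],
    [[0,0,0],-0.05],
    [[0,0,0],-0.05],
  ],
)

```text
time: 1.72
tool_pos: [0.507, -0.1882, 0.2016]
tool_rot: [-3.141, -0.0, 2.072]
contact_force: [-0.1, 0.6, 0.5]
opening: 0.0372
grip_force: 0.0
```

```bash
python3 - <<'E'
from cell import robot
from h import *
import cv2
s=robot.observe();c=robot.read_camera("wrist")
print(s["time"],s["qpos"].round(3),s["tool_pos"],s["tool_rot"],s["opening"],s["contact_force"]);print(c["T_tool_cam"],c["intrinsics"],list(c))
cv2.imwrite("pics/w1.png",c["pixels"][...,::-1])
np.savez("w1.npz",K=c["intrinsics"],T=c["T_tool_cam"],p=s["tool_pos"],r=s["tool_rot"])
E
```

```text
1.725 [-0.497  0.408  1.546 -0.     1.188 -0.998] [ 0.50700962 -0.18820264  0.20155813] [-3.14123275e+00 -2.49165333e-04  2.07208645e+00] 0.037235539836042296 [-0.13054428  0.56148716  0.542074  ]
[[ 2.36025397e-04  9.54582590e-01  2.97946342e-01  8.07105958e-02]
 [ 9.99999832e-01 -6.78130036e-05 -5.74909707e-04 -5.59087799e-06]
 [-5.28594161e-04  2.97946428e-01 -9.54582446e-01 -1.39880879e-01]
 [ 0.00000000e+00  0.00000000e+00  0.00000000e+00  1.00000000e+00]] [[294.60420169   0.         280.46802886]
 [  0.         294.60420169 214.2835692 ]
 [  0.           0.           1.        ]] ['pixels', 'intrinsics', 'T_tool_cam']
```

View pics/w1.png

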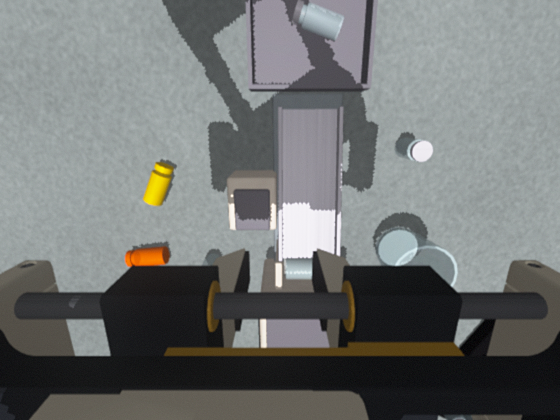

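The wrist view shows the key top at about (252,205), the chute between columns 276 and 342, and the tray's near edge at row 90. Now I'll turn these into tool offsets.

```bash
python3 - <<'E'
from h import *
import cv2
d=np.load("w1.npz");K,T=d["K"],d["T"]
R=Ro.from_euler("xyz",d["r"]).as_matrix()
im=cv2.imread("pics/w1.png");g=cv2.cvtColor(im,cv2.COLOR_BGR2GRAY)
cv2.imwrite("pics/w1c.png",cv2.resize(im[80:290,215:375],None,fx=2.8,fy=2.8,interpolation=cv2.INTER_CUBIC))
print(g[205,226:290].tolist());print(g[168:240,252].tolist());print(g[150,270:350].tolist())
def tool(px,z):
    r=np.array([(px[0]-K[0,2])/K[0,0],-(px[1]-K[1,2])/K[1,1],-1.])
    o=T[:3,3];v=T[:3,:3]@r
    zt=d["p"][2]-z   # tool z is down
    return (o+v*(zt-o[2])/v[2])*1e3
for n,p,z in[("key",(252,205),.074),("key L",(235,205),.074),("key R",(270,205),.074),("key far",(252,190),.074),("key near",(252,220),.074),
 ("tray nl",(247,90),.030),("tray nr",(372,90),.030),("wallL y10",(276,200),.064),("wallR",(342,200),.064),("wallL far",(276,100),.048),("wallR far",(342,100),.048)]:print(n,tool(p,z).round(1))
E
```

```text
[163, 163, 187, 232, 244, 248, 250, 250, 158, 75, 74, 78, 79, 79, 78, 78, 81, 78, 77, 82, 78, 82, 79, 80, 77, 81, 80, 81, 81, 79, 80, 82, 82, 81, 82, 81, 82, 82, 82, 80, 85, 80, 73, 86, 151, 215, 252, 252, 242, 209, 125, 98, 127, 142, 140, 138, 182, 249, 250, 246, 241, 242, 246, 246]
[85, 88, 96, 105, 105, 106, 107, 106, 109, 118, 134, 142, 143, 145, 143, 143, 143, 143, 144, 142, 129, 84, 67, 76, 76, 82, 80, 80, 81, 79, 78, 82, 79, 81, 82, 81, 79, 80, 79, 80, 80, 81, 78, 80, 80, 81, 81, 82, 80, 82, 107, 142, 152, 156, 155, 154, 151, 150, 153, 150, 147, 143, 150, 157, 156, 155, 157, 156, 159, 158, 156, 160]
[89, 88, 84, 81, 91, 95, 94, 96, 114, 137, 138, 131, 134, 148, 149, 150, 148, 148, 147, 148, 148, 148, 148, 149, 150, 150, 149, 149, 148, 148, 148, 149, 150, 151, 149, 148, 146, 148, 147, 149, 149, 147, 148, 147, 146, 147, 144, 145, 148, 145, 146, 147, 144, 145, 142, 142, 145, 144, 146, 144, 141, 144, 140, 139, 141, 138, 114, 84, 92, 129, 138, 136, 133, 155, 159, 161, 164, 167, 167, 147]
key [  6.4 -26.7 127.6]
key L [  6.4 -42.7 127.6]
key R [  6.4  -9.7 127.6]
key far [ 20.8 -26.2 127.6]
key near [ -8.5 -27.1 127.6]
tray nl [110.9 -32.6 171.6]
tray nr [110.9  89.7 171.6]
wallL y10 [  8.7  -4.2 137.6]
wallR [  8.7  60.  137.6]
wallL far [100.5  -4.  153.6]
wallR far [100.6  57.4 153.6]
```

View pics/w1c.png

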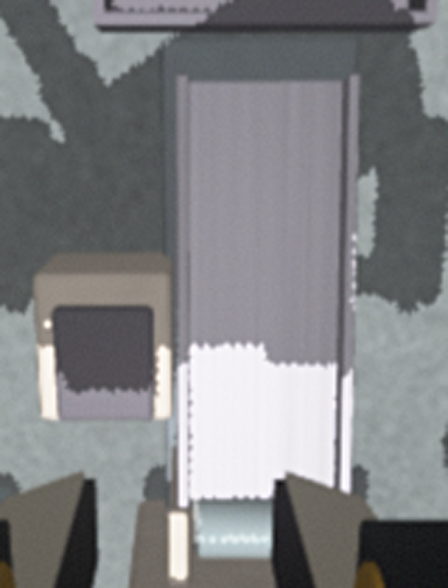

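Request:
step_arm(
  motion=[
    [[0,0.01,0.5],0],
    [[0,0.01,1.1],0],
    [[0,0.01,1.6],0],
    [[0,0.01,1.7],0],
    [[0,0.01,1.7],0],
    [[0,0.01,1.7],0],
  ],
)

```text
time: 2.52
tool_pos: [0.5086, -0.1882, 0.1011]
tool_rot: [3.14, 0.002, 2.073]
contact_force: [-0.5, -0.1, 0.2]
opening: 0.0367
grip_force: 0.0
```

```bash
python3 - <<'E'
from cell import robot
import cv2
s=robot.observe();c=robot.read_camera("wrist")
print(s["time"],s["tool_pos"],s["tool_rot"],s["opening"],s["contact_force"])
cv2.imwrite("pics/w2.png",c["pixels"][...,::-1])
E
```

```text
2.525 [ 0.50860346 -0.18815172  0.101085  ] [3.14027707e+00 2.19746481e-03 2.07344258e+00] 0.03669306368778398 [-0.48270254 -0.09225032  0.19291496]
```

View pics/w2.png

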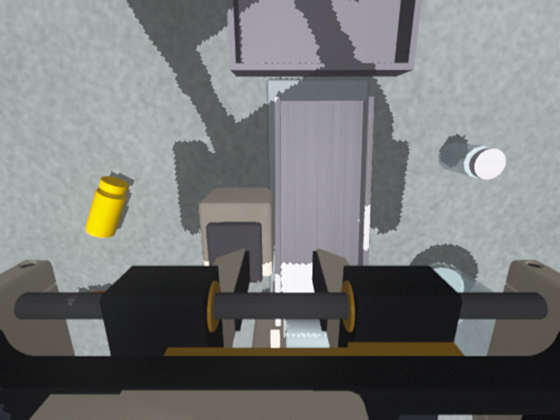

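The left finger is over the key and the right finger over the middle of the chute. Pressing now.

Request:
step_arm(
  motion=[
    [[0,0,0.15],0],
    [[0,0,0.28],0],
    [[0,0,0.39],0],
    [[0,0,0.39],0],
    [[0,0,0.39],0],
    [[0,0,0.39],0],
    [[0,0,0.39],0],
    [[0,0,0.39],0],
    [[0,0,0.39],0],
    [[0,0,0.39],0],
  ],
)

```text
time: 3.82
tool_pos: [0.5086, -0.1881, 0.0771]
tool_rot: [3.14, 0.002, 2.074]
contact_force: [1.5, -0.3, 9.9]
opening: 0.0371
grip_force: 4.9
```

```bash
python3 - <<'E'
from cell import robot
import cv2,numpy as np
s=robot.observe();c=robot.read_camera("wrist");t=robot.read_camera("scene")
print(s["time"],s["tool_pos"],s["tool_rot"],s["opening"],s["contact_force"])
a=cv2.resize(c["pixels"][200:400,180:400],None,fx=2,fy=2);b=cv2.resize(t["pixels"][190:370,150:290],(350,450),interpolation=cv2.INTER_CUBIC)
o=np.zeros((450,790,3),np.uint8);o[:400,:440]=a;o[:,440:]=b
cv2.imwrite("pics/w3.png",o[...,::-1])
E
```

```text
3.825 [ 0.50864596 -0.18805247  0.07712199] [3.14048165e+00 2.04497759e-03 2.07387821e+00] 0.03707961022135036 [ 1.48819091 -0.25262987  9.8803504 ]
```

View pics/w3.png

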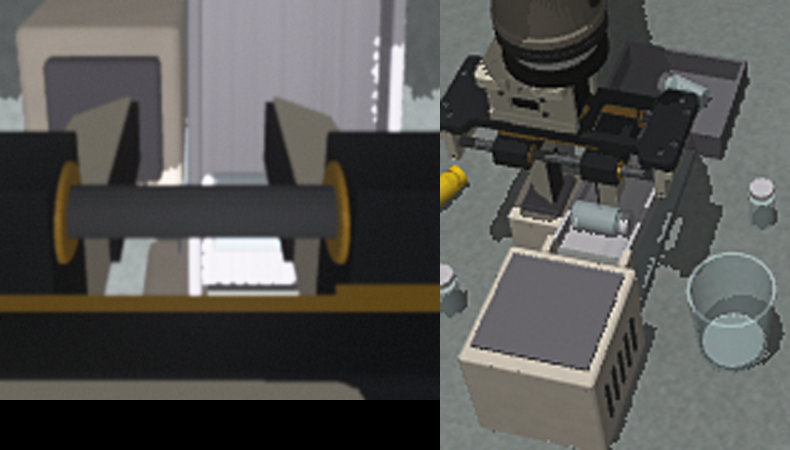

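The vial lies on the chute against the right finger (scene panel (597,218)), and the key is down. I'll hold for a moment and check that nothing moves.

Request:
step_arm(
  motion=[
    [[0,0,0],0],
    [[0,0,0],0],
    [[0,0,0],0],
    [[0,0,0],0],
    [[0,0,0],0],
    [[0,0,0],0],
  ],
)

```text
time: 4.68
tool_pos: [0.5086, -0.188, 0.0771]
tool_rot: [3.14, 0.002, 2.074]
contact_force: [0.3, -0.9, 10.0]
opening: 0.0371
grip_force: 4.9
```

```bash
python3 - <<'E'
from cell import robot
import cv2,numpy as np
s=robot.observe();t=robot.read_camera("scene")
print(s["time"],s["tool_pos"],s["contact_force"],s["grip_force"])
b=cv2.resize(t["pixels"][190:370,150:290],(350,450),interpolation=cv2.INTER_CUBIC)
o=cv2.imread("pics/w3.png")[:,440:,::-1]
d=np.abs(b.astype(int)-o).max(2)[180:260,110:220];print(d.max(),(d>20).sum())
E
```

```text
4.675 [ 0.50864311 -0.18802571  0.07713559] [ 0.32978367 -0.89234614 10.006424  ] 4.94837581529282
4 0
```

Nothing is moving, so I'm handing in.

```bash
python3 -c "
from cell import robot
print(robot.hand_in())"
```

```text
the job is handed in; nothing more can be done
None
```

I handed the job in with the left finger holding the key fully down and the popped vial at rest on the chute against the right finger; the hand-in call returned no verdict.

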